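# Restock the filter lane

### The job

Put the sloped roller lane back in service: lay the spanner left across its rails in the open tool tray, and push the end stop's flat shank down through the slot at the lane's low end until it sits fully home. Then load every filter carton standing on the bench, the opened one first so that it is the one at the stop: set each upright on the rollers near the lane's high end and let go, so that it rolls down by itself until all stand closed up in one row against the stop. Leave the other things on the bench where they are.

Things in the scene. Friction and masses are not known exactly. Their poses are not given: they have to be found in the camera images.
- lane: Aluminium gravity roller lane, fixed on the bench, 490 mm long, 100 mm wide; its place and direction vary. Origin on the bench right below the middle of the stop slot at the low end; x runs level towards the high end, y across, z up. A carton let go near the high end rolls down at some 0.2 m/s and is at rest within 4 s.
- bed: The lane's roller bed, rising 5 degrees. Origin in the roller-top plane at the face of the fitted stop, mid-width, 50 mm above the bench, 6 mm uphill of the slot's centre; x uphill, y across, z square to the roller tops. 18 free rollers from x = 20 to 445 mm. Side rails: 76 mm clear between, each 6 mm thick, tops 12 mm above the roller tops. Six cartons in a row fill x = 0 to 384 mm.
- socket (a point): Centre of the mouth of the stop slot, in the top of the aluminium block at the lane's low end, 40 mm above the bench. The slot is a rectangle of 15.6 x 25.6 mm, its long side across the lane (lane y), right through the 30 mm thick block, with a 3 mm chamfer round its mouth and 10 mm free below the block.
- load (a point): Loading place near the high end: the point on the roller tops, mid-width, at bed x = 415 mm, where a carton's underside centre is best set down.
- stop: End stop: aluminium plate 12 mm thick (x), 84 wide (y), 60 high, rubber-faced; under its middle a steel shank 14 (x) by 24 (y) mm, 36 long, the last 5 mm thinner. Origin at the middle of the plate's underside; z up. Fits either way round. Starts upright in the pot, turned at random. Home: plate's underside on the slot block. Grip the plate by its 12 mm, near the top. 0.22 kg.
- pot: Dark steel pot, fixed, 58 mm across and 46 mm high with a 36 mm bore; it only holds the stop at the start. Origin under its centre.
- opened: The opened filter carton: cardboard, 64 x 64 mm and 70 mm high, no top, a round blue filter showing inside. Origin at the centre of its underside, z up. It is about 0.23 kg and may be gripped by any two facing sides.
- carton0: Closed filter carton, cardboard with a paper strip over the top: 64 x 64 mm, 86 mm high, about 0.25 kg. Origin at the centre of its underside, z up. May be absent.
- carton1: Closed filter carton, cardboard with a paper strip over the top: 64 x 64 mm, 86 mm high, about 0.25 kg. Origin at the centre of its underside, z up. May be absent.
- carton2: Closed filter carton, cardboard with a paper strip over the top: 64 x 64 mm, 86 mm high, about 0.25 kg. Origin at the centre of its underside, z up. May be absent.
- carton3: Closed filter carton, cardboard with a paper strip over the top: 64 x 64 mm, 86 mm high, about 0.25 kg. Origin at the centre of its underside, z up. May be absent.
- carton4: Closed filter carton, cardboard with a paper strip over the top: 64 x 64 mm, 86 mm high, about 0.25 kg. Origin at the centre of its underside, z up. May be absent.
- spanner: Steel combination spanner, 174 mm long, lying across the lane's rails at the start: shank 12 mm wide (y) and 7 mm thick, ring and open ends 26 mm wide and 9 mm thick. Origin under its middle; x along it. 0.16 kg.
- tray: Fixed open steel tool tray, 240 x 150 mm (x, y), 30 mm high, walls and floor 4 mm. Origin under its centre. A row of sockets 36 mm high fills the strip from y = 47 mm to the +y wall; the rest of the floor is free for the spanner to lie along x.
- sprocket: Steel chain sprocket, 92 mm across, 7 mm thick, lying flat; leave it.
- nut: Large steel hexagon nut, 34 mm across, 16 mm high; leave it.
- bolt: Steel bolt 92 mm long, lying; leave it.
- spraycan: Grey spray can, 62 mm across, 190 mm high; leave it.

How it is judged (in metres and radians):
On the way, in this order (a step that is already met when the one before it is completed fails the run):
1. the end stop is fully home in its slot and let go (horizontal distance between stop and socket below 0.004 m and z of stop in the frame of lane between 0.035 and 0.0435 m and angle between stop's own z axis and vertical below 0.1 rad and angle between the y axis of stop and the y axis of lane, either way round below 0.1 rad and contact force between the fingers and stop below 0.1 N), for 0.3 s.
2. the opened carton stands on the rollers at the stop (y of opened in the frame of bed between -0.011 and 0.011 m and z of opened in the frame of bed between -0.008 and 0.008 m and angle between the z axis of opened and the z axis of bed, either way round below 0.08 rad and x of opened in the frame of bed between 0.022 and 0.048 m and linear speed of opened below 0.02 m/s), for 0.3 s.
At the end, for the whole second after the job is handed in: The stop is home (4 mm sideways and in depth); the opened carton stands on the rollers within 16 mm of the stop, every closed carton present stands behind it in the row (centres at most 78 mm apart), all at rest; the spanner lies flat in the tray (horizontal distance between stop and socket below 0.004 m and z of stop in the frame of lane between 0.035 and 0.0435 m and angle between stop's own z axis and vertical below 0.1 rad and angle between the y axis of stop and the y axis of lane, either way round below 0.1 rad and y of opened in the frame of bed between -0.011 and 0.011 m and z of opened in the frame of bed between -0.008 and 0.008 m and angle between the z axis of each of opened, carton0, carton1, carton2, carton3, carton4 and the z axis of bed, either way round below 0.08 rad and x of opened in the frame of bed between 0.022 and 0.048 m and linear speed of each of opened, carton0, carton1, carton2, carton3, carton4, spanner below 0.03 m/s and y of carton0 in the frame of bed between -0.011 and 0.011 m and z of carton0 in the frame of bed between -0.008 and 0.008 m and x of carton0 in the frame of bed between 0.085 and 0.385 m and (distance between carton0 and opened below 0.078 m or distance between carton0 and carton1 below 0.078 m or distance between carton0 and carton2 below 0.078 m or distance between carton0 and carton3 below 0.078 m or distance between carton0 and carton4 below 0.078 m) and y of carton1 in the frame of bed between -0.011 and 0.011 m and z of carton1 in the frame of bed between -0.008 and 0.008 m and x of carton1 in the frame of bed between 0.085 and 0.385 m and (distance between carton1 and opened below 0.078 m or distance between carton1 and carton0 below 0.078 m or distance between carton1 and carton2 below 0.078 m or distance between carton1 and carton3 below 0.078 m or distance between carton1 and carton4 below 0.078 m) and y of carton2 in the frame of bed between -0.011 and 0.011 m and z of carton2 in the frame of bed between -0.008 and 0.008 m and x of carton2 in the frame of bed between 0.085 and 0.385 m and (distance between carton2 and opened below 0.078 m or distance between carton2 and carton0 below 0.078 m or distance between carton2 and carton1 below 0.078 m or distance between carton2 and carton3 below 0.078 m or distance between carton2 and carton4 below 0.078 m) and y of carton3 in the frame of bed between -0.011 and 0.011 m and z of carton3 in the frame of bed between -0.008 and 0.008 m and x of carton3 in the frame of bed between 0.085 and 0.385 m and (distance between carton3 and opened below 0.078 m or distance between carton3 and carton0 below 0.078 m or distance between carton3 and carton1 below 0.078 m or distance between carton3 and carton2 below 0.078 m or distance between carton3 and carton4 below 0.078 m) and y of carton4 in the frame of bed between -0.011 and 0.011 m and z of carton4 in the frame of bed between -0.008 and 0.008 m and x of carton4 in the frame of bed between 0.085 and 0.385 m and (distance between carton4 and opened below 0.078 m or distance between carton4 and carton0 below 0.078 m or distance between carton4 and carton1 below 0.078 m or distance between carton4 and carton2 below 0.078 m or distance between carton4 and carton3 below 0.078 m) and x of spanner in the frame of tray between -0.05 and 0.05 m and y of spanner in the frame of tray between -0.07 and 0.06 m and z of spanner in the frame of tray between -0.002 and 0.016 m); the robot touches nothing.
It fails at once if a carton is held or pushed in the lower half of the lane instead of rolling there by itself ((contact force between the fingers and opened above 1.5 N and y of opened in the frame of bed between -0.011 and 0.011 m and z of opened in the frame of bed between -0.008 and 0.008 m and angle between the z axis of opened and the z axis of bed, either way round below 0.08 rad and x of opened in the frame of bed between -0.02 and 0.24 m) or (contact force between the fingers and carton0 above 1.5 N and y of carton0 in the frame of bed between -0.011 and 0.011 m and z of carton0 in the frame of bed between -0.008 and 0.008 m and angle between the z axis of carton0 and the z axis of bed, either way round below 0.08 rad and x of carton0 in the frame of bed between -0.02 and 0.24 m) or (contact force between the fingers and carton1 above 1.5 N and y of carton1 in the frame of bed between -0.011 and 0.011 m and z of carton1 in the frame of bed between -0.008 and 0.008 m and angle between the z axis of carton1 and the z axis of bed, either way round below 0.08 rad and x of carton1 in the frame of bed between -0.02 and 0.24 m) or (contact force between the fingers and carton2 above 1.5 N and y of carton2 in the frame of bed between -0.011 and 0.011 m and z of carton2 in the frame of bed between -0.008 and 0.008 m and angle between the z axis of carton2 and the z axis of bed, either way round below 0.08 rad and x of carton2 in the frame of bed between -0.02 and 0.24 m) or (contact force between the fingers and carton3 above 1.5 N and y of carton3 in the frame of bed between -0.011 and 0.011 m and z of carton3 in the frame of bed between -0.008 and 0.008 m and angle between the z axis of carton3 and the z axis of bed, either way round below 0.08 rad and x of carton3 in the frame of bed between -0.02 and 0.24 m) or (contact force between the fingers and carton4 above 1.5 N and y of carton4 in the frame of bed between -0.011 and 0.011 m and z of carton4 in the frame of bed between -0.008 and 0.008 m and angle between the z axis of carton4 and the z axis of bed, either way round below 0.08 rad and x of carton4 in the frame of bed between -0.02 and 0.24 m)).
It fails at once if one of the other things on the bench is shifted by more than 5 cm (distance of any of sprocket, nut, bolt, spraycan from where it was at the start of the episode above 0.05 m).
Of carton0, carton1, carton2, carton3, carton4 only 3 to 5 are there at a start; the rules pass over those that are not, and their reading is None.
At some moment in a run one of opened, carton0, carton1, carton2, carton3, carton4 may be knocked a few centimetres aside while the robot is not near it.
It also fails if it takes over 210 s, if anything falls off the work surface, if the arm or the gripper's body presses on something with over 40 N, if the wrist force passes 120 N, or if a joint passes its speed limit or range.

### The arm

A 6-joint arm with a two-finger parallel gripper is mounted at the origin on the work surface. World frame = base frame: x ahead of the robot, y to its left, z up, the work surface at z = 0. Lengths are in m, angles in degrees, forces in N, time in s.
With the tool pointing down it reaches from about 0.375 to 0.75 m from the base axis. Payload 9 kg.
Tool frame: the origin (TCP) lies where the fingers leave the gripper's body, on its centre line; the fingertips stand r.tips_ahead ahead of it and the grasp point (between the pads) lies 54 mm ahead of it (r.tips_ahead is the distance from the TCP to the fingertips, in m); z points along the fingers, y is the line along which they close (so a half turn about z gives the same grasp; the last joint's range is limited). The gripper opens to 85 mm and grips with 20 to 120 N. Pads are 22 mm wide; open, the fingers measure 114 mm over their backs; the gripper's body (76 mm by 85 mm) begins 54 mm behind the grasp point. The pads swing forward as they close: fully open they stand 13 mm farther back than shut.
Start: joints at [54.792, 5.964, 5.575, 89.605, 0, 77.527], TCP at [0.232, 0.553, 0.304] pointing down, gripper open.
Joint ranges: [-171.21, 171.21], [-48.23, 106.86], [-62.78, 66.21], [-105.2, 120.99], [-86.42, 89.51], [-180, 180]. Speed limits (degrees/s): [127.2, 127.2, 147.25, 180, 180, 180].

### API

Orientations are given as [roll, pitch, yaw] about the fixed x, y, z axes, in that order (R = Rz(yaw) Ry(pitch) Rx(roll)).
In Python, from rig import r gives the robot as it stands. Calls block until the motion is done:
- r.goto(position, orientation): joint-space move of the TCP to a pose.
- r.line_to(position, rotation=None, feed=0.15, f_stop=None): straight line of the TCP; rotation=None keeps the orientation; feed is the mean speed in m/s. With f_stop (N) it stops when the force on the tool has changed by that much, and returns True; else False.
- r.move_j(angles): joint-space move.
- r.set_gripper(opening): finger opening in m; the grip force is fixed at half the most; returns when the fingers have stopped.
- r.pause(seconds).
- r.inverse_kinematics(position, orientation): joint angles nearest the present ones, or None.
- r.read_state(): the state.
- r.get_image(name): name is "scene" or "top"; returns a dict with "color" (480x640x3 uint8, blue, green, red), "z_map" (480x640 float32, m along the optical axis (not along the pixel's ray), 0 where there is no reading), "fovy" (degrees; the focal length in pixels is half the picture's height over the tangent of half this angle, whatever the lens; pixels are square), "cx", "cy" (the principal point, pixels), "rvec" (rotation vector, rad) and "tvec" (3), from world to camera coordinates, as OpenCV has them. Camera axes: x right, y down, z forward; pixel columns grow to the right and rows downward; lengths in m; the calibration is good to about 2 mm. A picture is of the moment at which its call begins.
A pose or a line that the arm cannot do raises r.Unreachable and nothing moves.
- r.finish_job(): hands the job in; it is judged then, once.
Trained networks look in a picture, given as the dict that the camera call returned (one of the last four; its "shot" number tells which), for a name from the list of things; names that differ only in an ending like _2 or _b are one class to them, and where a whole thing is asked for, a point or a joint stands for the part that bears it (a point fixed in the world has none). Each returns a list of dicts, best first, with "score" (0 to 1); they miss things now and then, are a little off and sometimes report something else, mostly with a low value. They report only what shows in the picture. A call takes as long as a camera call.
- r.trace(picture, name): "mask" (480x640 bool, what is visible of it) and "point" ([row, column] in pixels, amid what is visible of it).
The state is a dict: "t": time; "qpos": joint angles; "joint_velocities": joint speeds; "effort": joint torques, N m; "eef_pos": TCP position; "ee_rot": TCP orientation; "wrist_force": force on the tool from outside, world axes, zero at the start; "torque": the same for the moment, N m; "finger_gap": finger opening in m; "finger_force": force on a finger pad.
Only numpy, scipy, OpenCV 4.12 (cv2) and the standard library are available. Lean on these libraries where they do the work, as an engineer would, in place of code of your own. Each camera call takes 0.05 s, during which the arm holds its last target. There are 200 camera calls.

## Working session

There is one attempt and no reset: what is moved stays moved. The work goes in short steps, each a Python script; the robot and the scene stay as the last script left them, time stands still between calls to the robot, and variables do not carry over. Pictures are saved under pics/ and viewed, at most 14 in all, crops included, and the job is handed in when it is done.

```bash
ls; mkdir -p pics; python3 - <<'E'
from rig import r
import cv2,numpy as np
s=r.read_state(); print({k:s[k] for k in('t','eef_pos','ee_rot','finger_gap','wrist_force')}, r.tips_ahead)
for n in('scene','top'):
    p=r.get_image(n); cv2.imwrite(f'pics/{n}0.png',p['color']); print(n,p['fovy'],p['cx'],p['cy'],p['rvec'],p['tvec'])
E
```

```text
pics
rig.py
{'t': 0.0, 'eef_pos': array([0.23172601, 0.55318528, 0.30313482]), 'ee_rot': array([-1.79926345e+02, -1.58412511e-02,  1.57266628e+02]), 'finger_gap': 0.08532644244171342, 'wrist_force': array([-0.19382618, -0.26128272,  0.21952167])} 0.0726
scene 56.59145899733693 321.21042747680883 235.47225048113543 [ 2.18809474  0.6492113  -0.27942392] [-0.37866714 -0.13562015  1.61173302]
top 54.58672458163306 320.18963336997143 240.99455219727415 [ 2.15228885 -2.21991966  0.03043496] [-0.0083234   0.48145827  1.16379344]
```

View pics/scene0.png

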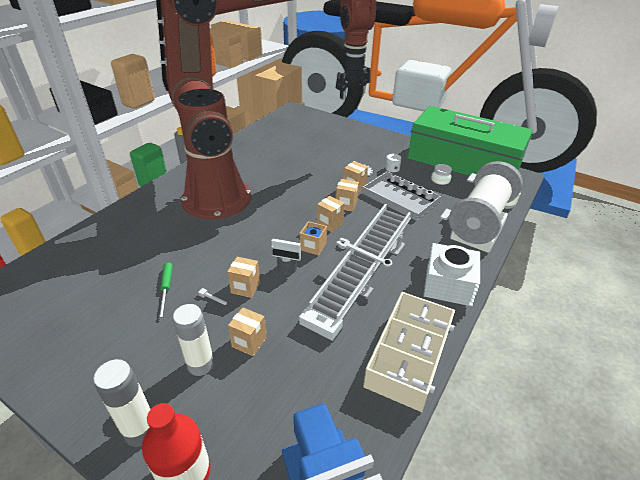

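View pics/top0.png

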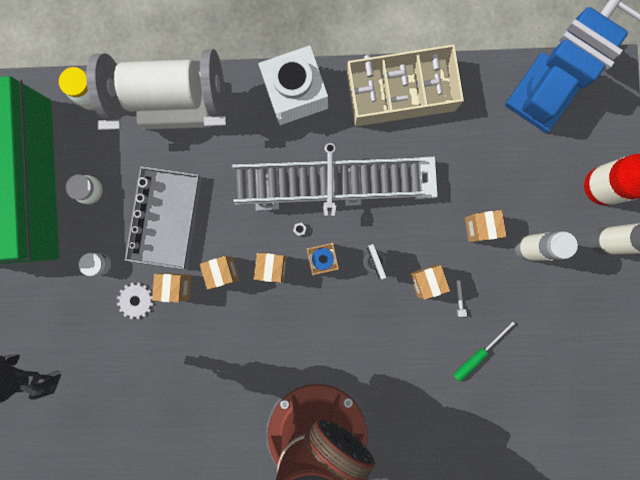

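The scene picture shows the lane with the spanner across it at (365,250), the stop in its pot at (286,250) and six cartons. The top picture shows the lane from its low end at about (430,178) to its high end at (235,183). The spanner is at (330,180), the tray at (165,220), the opened carton at (322,259) and the stop at (376,262). The closed cartons are at (168,288), (217,272), (269,267), (430,282) and (487,226).

```bash
cat > h.py <<'E'
from rig import r
import cv2,numpy as np
def cam(p):
    f=240/np.tan(np.radians(p['fovy']/2)); return f,cv2.Rodrigues(np.array(p['rvec'],float))[0],np.array(p['tvec'],float).ravel()
def cloud(p,m=None):
    f,R,t=cam(p); z=p['z_map']; ok=z>0
    if m is not None: ok&=m
    v,u=np.nonzero(ok); d=z[v,u]
    return (np.c_[(u-p['cx'])*d/f,(v-p['cy'])*d/f,d]-t)@R
def ray(p,u,v,h):   # pixel -> world at height h
    f,R,t=cam(p); c=-R.T@t; d=R.T@np.array([(u-p['cx'])/f,(v-p['cy'])/f,1]); return c+d*(h-c[2])/d[2]
def proj(p,X):
    f,R,t=cam(p); c=np.atleast_2d(X)@R.T+t; return np.c_[f*c[:,0]/c[:,2]+p['cx'],f*c[:,1]/c[:,2]+p['cy']]
def rect(P):
    (c,s,a)=cv2.minAreaRect(P[:,:2].astype(np.float32)); return np.array(c),np.array(s),a
E
python3 - <<'E'
from h import *
np.set_printoptions(precision=4,suppress=True)
import pickle
D={}
for cn in('top','scene'):
    p=r.get_image(cn); D[cn]=(p,{})
    for n in('lane','stop','pot','opened','carton0','spanner','tray','nut','bolt','sprocket','spraycan'):
        o=r.trace(p,n); D[cn][1][n]=o
        for q in o:
            if q['score']<.3: continue
            P=cloud(p,q['mask'])
            if len(P)<10: continue
            zt=np.percentile(P[:,2],97); T=P[P[:,2]>zt-.006]; c,s,a=rect(T)
            print(cn,n,round(q['score'],2),np.round(q['point']),len(P),'ztop %.4f'%zt,'c',c,'s',s,'a %.1f'%a)
pickle.dump(D,open('d.pkl','wb'))
E
```

```text
top lane 0.59 [180. 338.] 7509 ztop 0.0952 c [0.6232 0.0716] s [0.0887 0.21  ] a 1.3
top lane 0.49 [264. 381.] 262 ztop 0.1106 c [ 0.4271 -0.1557] s [0.0804 0.012 ] a 19.3
top lane 0.46 [257. 321.] 698 ztop 0.0731 c [ 0.4372 -0.0289] s [0.0637 0.0633] a 10.7
top stop 0.53 [259. 379.] 279 ztop 0.1105 c [ 0.4263 -0.156 ] s [0.0831 0.0122] a 19.0
top pot 0.5 [258. 372.] 287 ztop 0.0790 c [ 0.4267 -0.1616] s [0.027  0.0015] a 19.8
top opened 0.63 [258. 324.] 716 ztop 0.0732 c [ 0.4373 -0.0286] s [0.0634 0.0639] a 10.4
top carton0 0.96 [286. 169.] 973 ztop 0.0907 c [0.3796 0.3419] s [0.0627 0.0636] a 84.3
top carton0 0.84 [278. 428.] 969 ztop 0.0909 c [ 0.3745 -0.2847] s [0.0638 0.0645] a 16.9
top carton0 0.72 [270. 217.] 833 ztop 0.0911 c [0.4117 0.2237] s [0.0616 0.0642] a 16.2
top carton0 0.68 [224. 484.] 990 ztop 0.0915 c [ 0.5038 -0.4257] s [0.0637 0.0649] a 7.2
top carton0 0.6 [266. 270.] 793 ztop 0.0909 c [0.4203 0.0987] s [0.0635 0.0642] a 82.4
top spanner 0.58 [184. 327.] 516 ztop 0.0950 c [ 0.6247 -0.0503] s [0.0284 0.1709] a 88.1
top spanner 0.41 [180. 325.] 6765 ztop 0.0956 c 
[... 1562 characters left out ...]
 [174. 353.] 403 ztop 0.0897 c [0.386  0.3128] s [0.0715 0.1262] a 12.0
scene spanner 0.69 [253. 364.] 321 ztop 0.0938 c [ 0.6262 -0.051 ] s [0.0303 0.1736] a 87.1
scene spanner 0.4 [274. 352.] 5302 ztop 0.0914 c [0.6254 0.0545] s [0.0976 0.2373] a 4.6
scene tray 0.92 [194. 403.] 2077 ztop 0.0363 c [0.5508 0.3146] s [0.2827 0.2489] a 85.6
scene tray 0.51 [266. 287.] 290 ztop 0.0492 c [ 0.4335 -0.1706] s [0.052  0.0276] a 23.0
scene bolt 0.47 [330. 246.] 1342 ztop 0.0896 c [ 0.5045 -0.4258] s [0.0659 0.0658] a 6.7
scene bolt 0.46 [297. 208.] 149 ztop 0.0195 c [ 0.3279 -0.3691] s [0.0875 0.0186] a 4.0
scene spraycan 0.69 [337. 190.] 1861 ztop 0.1924 c [ 0.4507 -0.5412] s [0.0539 0.0562] a 40.4
```

```bash
python3 - <<'E'
from h import *
import pickle
np.set_printoptions(precision=4,suppress=True)
D=pickle.load(open('d.pkl','rb'))
ims=[]
for cn in('top','scene'):
    p,_=D[cn]; P=cloud(p)
    for x,y in((.52,-.1),(.48,.12),(.55,-.35),(.45,-.36)):
        S=P[(abs(P[:,0]-x)<.02)&(abs(P[:,1]-y)<.02)]; print(cn,'bench',x,y,np.median(S[:,2]),end=' ')
    # lane: high points above bench
    L=P[(P[:,0]>.55)&(P[:,0]<.70)&(P[:,1]>-.34)&(P[:,1]<.25)&(P[:,2]>.03)&(P[:,2]<.12)]
    # orthorectified height map crop for slot region
    print('\nlane rect',rect(L))
    # rails: outer edges by y slice
    E=[]
    for y in np.arange(-.25,.18,.02):
        if abs(y+.05)<.035: continue
        S=L[abs(L[:,1]-y)<.01]; zr=np.percentile(S[:,2],98); T=S[S[:,2]>zr-.006]; E.append((y,T[:,0].min(),T[:,0].max(),np.median(T[:,2])))
    E=np.array(E); 
    for k in(1,2,3): print(np.polyfit(E[:,0],E[:,k],1),np.std(E[:,k]-np.polyval(np.polyfit(E[:,0],E[:,k],1),E[:,0])))
    c=proj(p,[.63,-.28,.04])[0]; u,v=c.astype(int); k=40
    cr=p['color'][v-k:v+k,u-k:u+k]; ims.append(cv2.resize(cr,(400,400),interpolation=cv2.INTER_CUBIC)); print('crop origin',u-k,v-k)
cv2.imwrite('pics/slot.png',np.hstack(ims))
E
```

```text
top bench 0.52 -0.1 0.001376046695873298 top bench 0.48 0.12 0.0014110117718179604 top bench 0.55 -0.35 0.0013233365290303166 top bench 0.45 -0.36 0.0015329658743806166 
lane rect (array([ 0.626 , -0.0677]), array([0.1486, 0.4927]), 1.603579044342041)
[-0.0207  0.5809] 0.0004974598587420644
[-0.0215  0.6681] 0.0006412420736744127
[0.0872 0.0878] 0.0004062888384764474
crop origin 381 136
scene bench 0.52 -0.1 0.0010973170386217263 scene bench 0.48 0.12 0.0014792173044347206 scene bench 0.55 -0.35 0.0013399047969114986 scene bench 0.45 -0.36 0.0021201111453599225 
lane rect (array([ 0.625 , -0.0666]), array([0.1495, 0.4974]), 1.109426498413086)
[-0.0224  0.5809] 0.0006439613473624528
[-0.0233  0.669 ] 0.0004766222152308741
[0.0877 0.0875] 0.00047213992051845053
crop origin 282 276
```

View pics/slot.png

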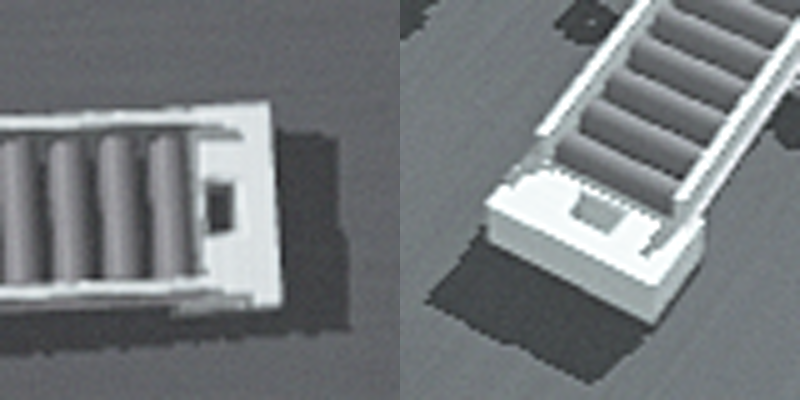

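The slot shows in the left crop at crop pixels 203–234 by 180–233, about (424.7,177.3) in the top picture. In the scene crop it is at about (598,208). I'll locate the slot precisely, then move the spanner.

```bash
python3 - <<'E'
from h import *
import pickle
np.set_printoptions(precision=4,suppress=True)
D=pickle.load(open('d.pkl','rb'))
p,_=D['top']; g=cv2.cvtColor(p['color'],cv2.COLOR_BGR2GRAY).astype(float)
w=np.clip(190-g[168:188,418:433],0,120); print(g[168:188,418:433].astype(int))
b=g[170:184,421:430]; w=np.clip(200-b,0,110); v,u=np.mgrid[170:184,421:430]; U,V=(w*u).sum()/w.sum(),(w*v).sum()/w.sum()
print(U,V,ray(p,U,V,.0385),ray(p,U,V,.04))
# overlay test in both views
S=ray(p,U,V,.0385)[:2]; d=np.array([-.0222,1]);d/=np.linalg.norm(d); n=np.array([-d[1],d[0]])
ims=[]
for cn in('top','scene'):
    q,_=D[cn]; u,v=proj(q,[.63,-.28,.04])[0].astype(int); k=40
    im=cv2.resize(q['color'][v-k:v+k,u-k:u+k],(400,400),interpolation=cv2.INTER_CUBIC)
    C=np.array([[*(S+a*.0078*d+b*.0128*n),.0385] for a,b in((1,1),(1,-1),(-1,-1),(-1,1))])
    X=((proj(q,C)-[u-k,v-k]+.5)*5).astype(np.int32); cv2.polylines(im,[X],True,(0,0,255),1); ims.append(im)
cv2.imwrite('pics/slot2.png',np.hstack(ims))
for n in('carton0','opened','stop'):
  for cn in('top','scene'):
    q,o=D[cn]
    for k in o[n]:
        if k['score']<.5: continue
        P=cloud(q,k['mask']); h,e=np.histogram(P[:,2],np.arange(.02,.13,.001)); i=h[30:].argmax()+30; print(cn,n,'zmode',e[i]+.0005,end=' ')
E
```

```text
[[100 149 182 232 226 223 224 226 223 224 223 224 222 225 223]
 [104 151 184 234 226 225 225 226 225 225 226 223 223 222 225]
 [ 93 136 183 232 223 213 215 219 220 221 223 223 223 225 224]
 [ 89 129 176 211 185 181 191 207 214 207 211 219 221 223 224]
 [ 93 135 164 173 138 135 150 159 162 168 215 224 222 225 225]
 [ 92 136 167 175 115  91  89  91  85 133 215 234 223 222 225]
 [ 88 127 166 177 104  81  83  80  84 126 214 236 223 223 223]
 [ 85 119 175 197 103  58  62  65  79 125 214 238 223 224 224]
 [ 88 124 181 205 106  58  64  64  80 127 217 236 225 222 224]
 [ 85 122 179 206 105  62  63  69  74 128 215 237 226 223 223]
 [ 88 123 179 201  99  61  65  64  78 131 207 232 228 223 224]
 [ 85 117 168 178 107  62  67  68  75 130 204 230 229 221 223]
 [ 84 113 154 149 125  60  64  62  69 129 204 229 231 223 223]
 [ 81 111 153 152 137  57  60  55  66 129 199 224 234 222 223]
 [ 82 109 152 146 130  97 113 128 151 190 216 227 233 222 221]
 [ 84 103 151 164 188 181 191 203 216 228 225 229 227 222 223]
 [ 86 102 152 181 231 224 223 223 227 223 222 223 221 220 223]
 [ 88 102 148 183 231 227 220 223 225 225 220 222 222 221 222]
 [ 87  94 138 180 229 225 219 223 226 223 221 223 224 220 224]
 [ 89  84 126 182 230 224 222 223 224 223 221 221 221 221 223]]
424.2067896450163 177.1418384746551 [ 0.6296 -0.2858  0.0385] [ 0.6293 -0.2855  0.04  ]
top carton0 zmode 0.08650000000000006 top carton0 zmode 0.08650000000000006 top carton0 zmode 0.08750000000000006 top carton0 zmode 0.08650000000000006 top carton0 zmode 0.08750000000000006 scene carton0 zmode 0.08750000000000006 scene carton0 zmode 0.08550000000000006 scene carton0 zmode 0.08750000000000006 scene carton0 zmode 0.08750000000000006 scene carton0 zmode 0.08750000000000006 top opened zmode 0.06150000000000004 scene opened zmode 0.06150000000000004 top stop zmode 0.10550000000000008 scene stop zmode 0.10750000000000008
```

View pics/slot2.png

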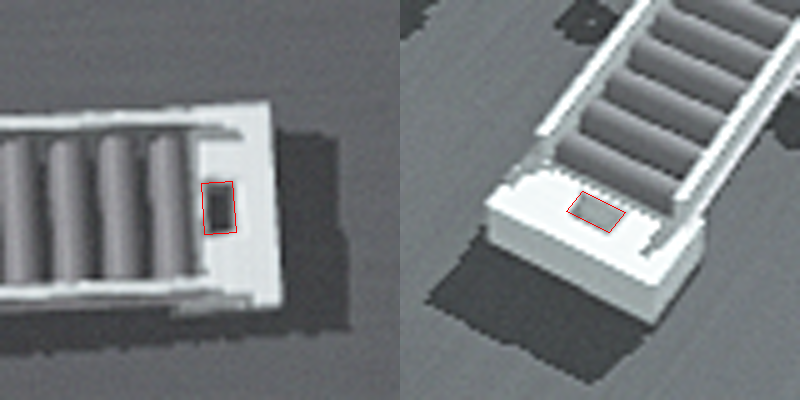

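The slot outline agrees in both views at about (0.630, -0.2857). Next is the spanner.

```bash
cat >> h.py <<'E'
from scipy.spatial.transform import Rotation as Ro
AL=91.27; SLOT=np.array([.630,-.2857])
def down(phi,ref=None):   # closing direction phi (deg); choose half turn with J6 nearest mid-range
    best=None
    for k in(90,-90): 
        yaw=(phi+k+180)%360-180
        yield [180,0,yaw]
def pick_ori(pos,phi,feed_z=None):
    c=[]
    for o in down(phi):
        q=r.inverse_kinematics(pos,o)
        if q is not None: c.append((abs(q[5]),o))
    return min(c,key=lambda t:t[0])[1]
def st(msg=''):
    s=r.read_state(); print(msg,'t %.1f'%s['t'],'pos',np.round(s['eef_pos'],4),'gap %.4f'%s['finger_gap'],'ff',np.round(s['finger_force'],1),'F',np.round(s['wrist_force'],1),'J6 %.0f'%s['qpos'][5]); return s
E
python3 - <<'E'
from h import *
sp=np.array([.6255,-.0506]); o=pick_ori([*sp,.25],87.6); print(o)
tr=np.array([.552,.360]); o2=pick_ori([*tr,.25],87.6-7.7); print(o2)
r.set_gripper(.028)
r.goto([*sp,.23],o); st('above')
print(r.line_to([*sp,.150],feed=.1,f_stop=8)); st('down')
r.set_gripper(0.0); st('grip')
r.line_to([*sp,.27],feed=.2); st('up')
r.goto([*tr,.27],o2)
print(r.line_to([*tr,.12],feed=.2)); print(r.line_to([*tr,.074],feed=.04,f_stop=6)); st('tray')
r.set_gripper(.03); st('open')
r.line_to([*tr,.28],feed=.25)
p=r.get_image('top'); cv2.imwrite('pics/tray.png',p['color'][100:300,80:460])
E
```

```text
[180, 0, 177.60000000000002]
[180, 0, 169.89999999999998]
above t 4.5 pos [ 0.6256 -0.0498  0.2301] gap 0.0277 ff 0.0 F [-0.2 -0.9  0.2] J6 -14
False
down t 5.4 pos [ 0.6259 -0.0507  0.1508] gap 0.0277 ff 0.0 F [-0.5  0.   1.1] J6 -14
grip t 5.7 pos [ 0.626  -0.0508  0.1512] gap 0.0100 ff 59.0 F [-0.3 -0.4  5.6] J6 -14
up t 6.4 pos [ 0.6251 -0.0505  0.2683] gap 0.0098 ff 58.5 F [-1.2  0.2 -2. ] J6 -14
False
True
tray t 9.9 pos [0.5517 0.3599 0.0772] gap 0.0098 ff 63.2 F [-1.2 -0.7  6.8] J6 32
open t 10.2 pos [0.5512 0.3596 0.0762] gap 0.0297 ff 2.0 F [ 1.3 -1.7  4.5] J6 32
```

View pics/tray.png

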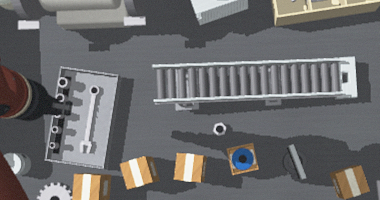

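The spanner lies in the tray at crop (90,120), along its long side and clear of the sockets. Now the stop.

```bash
python3 - <<'E'
from h import *
np.set_printoptions(precision=4,suppress=True)
p=r.get_image('top'); o=r.trace(p,'stop')[0]; P=cloud(p,o['mask']); T=P[P[:,2]>.100]; c,s,a=rect(T); print(o['score'],c,s,a)
c=np.array([.4268,-.1562]); phi=18.8+90
o=pick_ori([*c,.25],phi); o2=pick_ori([*SLOT,.25],AL); print(o,o2)
r.set_gripper(.045)
r.goto([*c,.25],o)
print(r.line_to([*c,.1486],feed=.12,f_stop=8)); st('down')
r.set_gripper(0.); st('grip')
r.line_to([*c,.28],feed=.15); s=st('up')
r.goto([*SLOT,.28],o2); r.line_to([*SLOT,.20],feed=.12); st('over slot')
p=r.get_image('scene'); u,v=proj(p,[*SLOT,.08])[0].astype(int); k=50
im1=cv2.resize(p['color'][v-k:v+k,u-k:u+k],(500,500),interpolation=cv2.INTER_CUBIC)
cv2.imwrite('pics/over.png',im1)
E
```

```text
0.75 [ 0.4265 -0.1563] [0.0829 0.0125] 18.887731552124023
[180, 0, -161.2] [180, 0, -178.73000000000002]
False
down t 14.5 pos [ 0.4272 -0.1564  0.1494] gap 0.0450 ff 0.0 F [-0.5 -0.1  0.8] J6 -55
grip t 14.9 pos [ 0.4271 -0.1564  0.1492] gap 0.0108 ff 59.9 F [-0.8  0.5  4.3] J6 -55
up t 15.9 pos [ 0.4265 -0.156   0.2789] gap 0.0113 ff 59.3 F [ 0.5 -0.7 -2. ] J6 -55
over slot t 17.7 pos [ 0.6302 -0.2859  0.2013] gap 0.0112 ff 59.1 F [-0.4  0.2 -2. ] J6 -36
```

View pics/over.png

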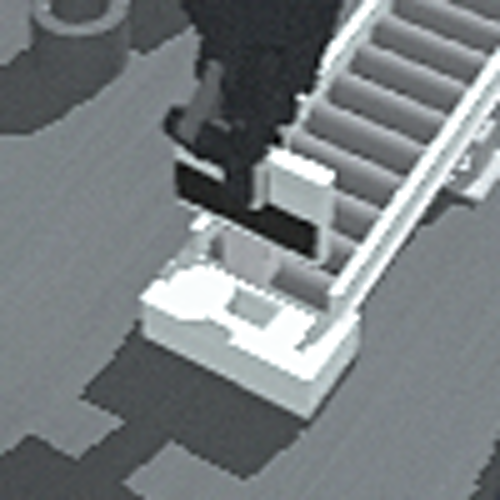

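The stop is held upright over the slot, with its shank tip at about (245,270) and the slot at (250,305). Inserting.

```bash
python3 - <<'E'
from h import *
r.line_to([*SLOT,.183],feed=.08)
h=r.line_to([*SLOT,.141],feed=.03,f_stop=12); s=st('insert %s'%h)
E
```

```text
insert True t 19.4 pos [ 0.6303 -0.286   0.1432] gap 0.0111 ff 60.2 F [ 0.  -0.3  4.3] J6 -36
```

```bash
python3 - <<'E'
from h import *
np.set_printoptions(precision=4,suppress=True)
r.set_gripper(.04); r.line_to([*SLOT,.28],feed=.2)
r.goto([.55,.0,.30],[180,0,-178.73]) ; st()
for cn in('scene','top'):
    p=r.get_image(cn)
    for o in r.trace(p,'stop')[:1]:
        P=cloud(p,o['mask']); z=np.percentile(P[:,2],95); print(cn,o['score'],'ztop',z,rect(P[P[:,2]>z-.01]),rect(P[P[:,2]>z-.006]))
    for o in r.trace(p,'carton0')+r.trace(p,'opened'):
        if o['score']>.5: P=cloud(p,o['mask']); z=np.percentile(P[:,2],97); print(round(o['score'],2),rect(P[P[:,2]>z-.006]))
    if cn=='scene': u,v=proj(p,[*SLOT,.08])[0].astype(int); k=50; cv2.imwrite('pics/home.png',cv2.resize(p['color'][v-k:v+k,u-k:u+k],(400,400),interpolation=cv2.INTER_CUBIC))
E
```

```text
t 21.8 pos [ 0.5504 -0.0009  0.2997] gap 0.0400 ff 0.0 F [-0.6 -0.2  0.1] J6 -15
scene 0.97 ztop 0.10186979837827874 (array([ 0.63 , -0.288]), array([0.0852, 0.0144]), 0.8112694621086121) (array([ 0.63  , -0.2879]), array([0.0852, 0.0143]), 0.5009642243385315)
0.78 (array([0.4703, 0.0845]), array([0.0238, 0.3125]), 32.07319641113281)
0.77 (array([0.422 , 0.0979]), array([0.0669, 0.0647]), 81.74246978759766)
0.71 (array([ 0.3757, -0.2853]), array([0.0656, 0.0656]), 16.287071228027344)
0.64 (array([ 0.5048, -0.4259]), array([0.0655, 0.0657]), 5.276839733123779)
0.71 (array([ 0.4377, -0.0293]), array([0.0659, 0.0689]), 11.225723266601562)
top 0.57 ztop 0.10388552340062526 (array([ 0.6287, -0.2872]), array([0.0131, 0.0823]), 89.25599670410156) (array([ 0.6287, -0.2874]), array([0.0825, 0.0124]), 0.8819421529769897)
0.83 (array([ 0.5037, -0.4258]), array([0.0636, 0.0649]), 6.899785041809082)
0.83 (array([ 0.374 , -0.2844]), array([0.0644, 0.0642]), 16.801198959350586)
0.64 (array([0.4228, 0.2489]), array([0.0273, 0.0194]), 14.849065780639648)
0.55 (array([0.3794, 0.3432]), array([0.0645, 0.0642]), 84.8451156616211)
0.75 (array([ 0.4385, -0.0373]), array([0.0633, 0.0455]), 12.283539772033691)
```

View pics/home.png

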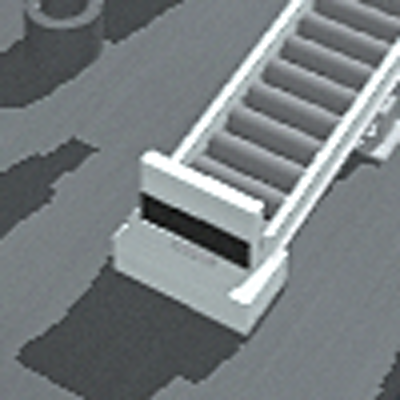

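The stop is home: its plate rests on the block and its top is at about 0.1005 m. Now the cartons, the opened one first.

```bash
cat >> h.py <<'E'
d=np.array([np.cos(np.radians(AL)),np.sin(np.radians(AL)),0]); c5,s5=np.cos(np.radians(5)),np.sin(np.radians(5))
BX=d*c5+[0,0,s5]; BZ=-d*s5+[0,0,c5]; BY=np.cross(BZ,BX); B0=np.array([*SLOT,.05])+.006*d
def bed(x,y=0,z=0): return B0+x*BX+y*BY+z*BZ
def load_ori(pos):
    c=[]
    for s in(1,-1):
        y=s*BY; z=-BZ; o=Ro.from_matrix(np.c_[np.cross(y,z),y,z]).as_euler('xyz',degrees=True)
        q=r.inverse_kinematics(pos,o)
        if q is not None: c.append((abs(q[5]),o))
    return min(c,key=lambda t:t[0])[1]
def detect(zlo,zhi):
    out=[]
    for cn in('top','scene'):
        P=cloud(r.get_image(cn)); P=P[(P[:,2]>zlo)&(P[:,2]<zhi)&(P[:,0]>.28)&(P[:,0]<.57)&(P[:,1]>-.6)&(P[:,1]<.5)]
        ij=((P[:,:2]-[.25,-.65])/.002).astype(int); g=np.zeros((180,620),np.uint8); g[ij[:,0],ij[:,1]]=1
        n,lab=cv2.connectedComponents(cv2.morphologyEx(g,cv2.MORPH_CLOSE,np.ones((5,5))))
        for k in range(1,n):
            Q=P[lab[ij[:,0],ij[:,1]]==k]
            if len(Q)<60: continue
            c,s,a=rect(Q)
            if .058<s.min() and s.max()<.074: out.append((cn,c,s,a%90))
    return out
def find(nom,zlo=.081,zhi=.098,tol=.09):
    for k in range(2):
        D=[x for x in detect(zlo,zhi) if np.hypot(*(x[1]-nom))<tol]
        if D:
            D.sort(key=lambda x:np.hypot(*(x[1]-nom))); D=[x for x in D if np.hypot(*(x[1]-D[0][1]))<.01]
            a0=D[0][3]; a=a0+np.mean([(x[3]-a0+45)%90-45 for x in D]); c=np.mean([x[1] for x in D],0)
            print('found',[x[0] for x in D],c.round(4),'a %.1f'%a,[x[2].round(3).tolist() for x in D]); return c,a
        if k==0: r.goto([.5,-.25 if nom[1]>-.1 else .25,.33],[180,0,180])
    return None
def deliver(nom,g=.05,zlo=.081,zhi=.098):
    f=find(np.array(nom),zlo,zhi)
    if f is None: print('NOT FOUND',nom); return False
    c,a=f; zt=g+.054
    o=min((pick_ori([*c,.30],a+k) for k in(0,90)),key=lambda o:abs(r.inverse_kinematics([*c,.30],o)[5]))
    r.set_gripper(.085); r.goto([*c,.30],o); r.line_to([*c,zt+.06],feed=.3)
    if r.line_to([*c,zt],feed=.12,f_stop=12): st('HIT'); return False
    r.set_gripper(0.); s=st('grip')
    if not .055<s['finger_gap']<.075: print('BAD GRIP'); return False
    r.line_to([*c,.31],feed=.25)
    lp=bed(.415,0,zt); hp=lp+.11*BZ; lo=load_ori(hp)
    r.goto(hp,lo); st('hover'); r.line_to(lp+.015*BZ,feed=.2)
    h=r.line_to(lp-.003*BZ,feed=.03,f_stop=4); st('set %s'%h)
    r.set_gripper(.085); r.line_to(hp,feed=.25); st('released'); return True
E
python3 - <<'E'
from h import *
print(deliver([.437,-.029],.045,.055,.082))
r.goto([.5,-.25,.33],[180,0,180]); r.pause(1.5)
p=r.get_image('scene'); cv2.imwrite('pics/o1.png',p['color'][150:350,220:480])
o=r.trace(p,'opened')[0]; P=cloud(p,o['mask']); print(o['score'],((P-B0)@np.c_[BX,BY,BZ]).mean(0).round(3),np.percentile((P-B0)@np.c_[BX,BY,BZ],[3,97],axis=0).round(3))
E
```

```text
found ['top', 'scene'] [ 0.4372 -0.0285] a 10.9 [[0.064, 0.062], [0.066, 0.072]]
grip t 24.9 pos [ 0.438  -0.0287  0.1004] gap 0.0632 ff 67.1 F [-1.3  0.8  5.9] J6 -32
hover t 27.7 pos [0.6209 0.1152 0.2942] gap 0.0634 ff 66.2 F [ 0.4  0.2 -1.7] J6 85
set True t 28.8 pos [0.6212 0.1248 0.1863] gap 0.0637 ff 67.1 F [-2.3 -0.4  6.9] J6 86
released t 29.7 pos [0.6213 0.1153 0.2947] gap 0.0851 ff 0.0 F [ 0.5 -0.6 -0.4] J6 86
True
0.76 [ 0.053 -0.006  0.052] [[ 0.026 -0.034  0.011]
 [ 0.09   0.028  0.073]]
```

View pics/o1.png

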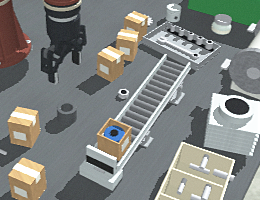

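The opened carton stands on the lane near the stop, at about (115,137) in the crop. I'll check that it has come to rest there.

```bash
python3 - <<'E'
from h import *
r.pause(2)
for cn in('scene','top'):
    p=r.get_image(cn); o=r.trace(p,'opened')[0]; P=(cloud(p,o['mask'])-B0)@np.c_[BX,BY,BZ]; T=P[P[:,2]>.06]; print(cn,o['score'],rect(T)); 
E
```

```text
scene 0.6 (array([ 0.03412919, -0.00173362]), array([0.06541204, 0.06863386]), 89.52104949951172)
top 0.77 (array([ 0.03353727, -0.00108498]), array([0.06540864, 0.06673145]), 89.57905578613281)
```

Settled at bed x ≈ 0.033 m. Now the closed cartons, starting with those on the right.

```bash
python3 - <<'E'
from h import *
for nom in([.504,-.426],[.375,-.285]):
    if not deliver(nom): break
r.goto([.5,-.25,.33],[180,0,180]); r.pause(3)
p=r.get_image('scene'); cv2.imwrite('pics/o2.png',p['color'][150:350,220:480])
P=(cloud(r.get_image('top'))-B0)@np.c_[BX,BY,BZ]; T=P[(P[:,2]>.06)&(P[:,2]<.1)&(abs(P[:,1])<.05)&(P[:,0]>0)&(P[:,0]<.46)]; print(rect(T)); print([(x[1].round(3)) for x in detect(.081,.098)])
E
```

```text
found ['scene'] [ 0.5041 -0.426 ] a 6.2 [[0.067, 0.067]]
grip t 38.5 pos [ 0.5045 -0.4268  0.1057] gap 0.0633 ff 63.1 F [-0.1  0.4  5.2] J6 32
hover t 41.5 pos [0.6214 0.114  0.2993] gap 0.0634 ff 62.4 F [ 0.2 -0.6 -2.9] J6 85
set True t 42.6 pos [0.6212 0.1244 0.1915] gap 0.0631 ff 63.3 F [-1.3 -0.8  6.5] J6 86
released t 43.5 pos [0.6213 0.1149 0.2997] gap 0.0847 ff 0.0 F [ 0.5  0.2 -0.7] J6 86
found ['scene', 'top'] [ 0.3745 -0.2848] a 16.1 [[0.065, 0.07], [0.065, 0.064]]
grip t 47.1 pos [ 0.3749 -0.2855  0.1054] gap 0.0632 ff 60.4 F [-1.6  0.6  5.5] J6 21
hover t 49.9 pos [0.6211 0.114  0.2994] gap 0.0635 ff 60.2 F [-0.3  0.2 -1.7] J6 85
set True t 51.0 pos [0.6212 0.1244 0.1914] gap 0.0635 ff 61.1 F [-1.8 -0.4  6.3] J6 86
released t 51.9 pos [0.6213 0.1149 0.2997] gap 0.0850 ff 0.0 F [-0.7  0.9 -0.9] J6 86
(array([ 0.09639703, -0.001047  ]), array([0.06528213, 0.1924722 ]), 89.97901153564453)
[array([0.379, 0.343]), array([0.412, 0.224]), array([0.42 , 0.099]), array([0.38 , 0.343]), array([0.421, 0.099])]
```

View pics/o2.png

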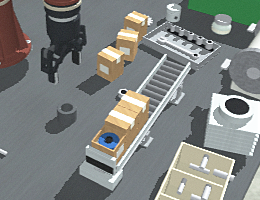

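Three cartons stand closed up at the stop, in a row 0.192 m long with the opened one at crop (108,138). The three on the left follow.

```bash
python3 - <<'E'
from h import *
for nom in([.421,.099],[.412,.224],[.38,.343]):
    if not deliver(nom): break
r.goto([.45,-.25,.33],[180,0,180]); r.pause(3.5)
p=r.get_image('scene'); cv2.imwrite('pics/o3.png',p['color'][100:350,200:520])
p=r.get_image('top');cv2.imwrite('pics/o4.png',p['color'][80:340,80:560])
C=cloud(p); P=(C-B0)@np.c_[BX,BY,BZ]; T=P[(P[:,2]>.06)&(P[:,2]<.1)&(abs(P[:,1])<.05)&(P[:,0]>0)&(P[:,0]<.46)]; print(rect(T)); print([(x[1].round(3)) for x in detect(.081,.098)])
for n in('opened','spanner','stop'):
    o=r.trace(p,n)[0]; Q=cloud(p,o['mask']); print(n,o['score'],np.median(Q,0).round(3),np.median((Q-B0)@np.c_[BX,BY,BZ],0).round(3))
E
```

```text
found ['top', 'scene'] [0.4203 0.0996] a 81.9 [[0.064, 0.064], [0.071, 0.07]]
grip t 60.2 pos [0.4212 0.0997 0.1055] gap 0.0633 ff 61.2 F [-0.9  1.2  5.7] J6 4
hover t 62.5 pos [0.6206 0.115  0.2989] gap 0.0635 ff 60.8 F [ 0.   0.8 -2.2] J6 85
set True t 63.6 pos [0.6212 0.1244 0.1914] gap 0.0630 ff 61.4 F [-1.2 -0.2  7.2] J6 86
released t 64.6 pos [0.6213 0.1149 0.2997] gap 0.0850 ff 0.0 F [ 0.3 -0.3 -0.5] J6 86
found ['scene'] [0.4121 0.2231] a 13.5 [[0.065, 0.073]]
grip t 67.8 pos [0.413  0.2235 0.1056] gap 0.0635 ff 61.9 F [-0.7  1.6  4.9] J6 -1
hover t 70.1 pos [0.6206 0.1154 0.2989] gap 0.0637 ff 61.7 F [ 0.3  0.5 -1.5] J6 85
set True t 71.3 pos [0.6212 0.1244 0.1915] gap 0.0633 ff 62.3 F [-1.5 -0.4  7.1] J6 86
released t 72.2 pos [0.6213 0.1149 0.2997] gap 0.0849 ff 0.0 F [ 0.3 -0.2 -0.6] J6 86
found ['scene'] [0.3796 0.3442] a 84.0 [[0.072, 0.071]]
grip t 75.3 pos [0.3805 0.3448 0.1056] gap 0.0634 ff 62.5 F [-0.1  0.9  6. ] J6 34
hover t 77.6 pos [0.6205 0.1159 0.2991] gap 0.0631 ff 61.9 F [ 0.   0.3 -3.2] J6 85
set True t 78.7 pos [0.6212 0.1244 0.1914] gap 0.0636 ff 62.6 F [-1.2 -1.5  6.1] J6 86
released t 79.6 pos [0.6213 0.1149 0.2996] gap 0.0851 ff 0.0 F [-0.4  0.  -0.7] J6 86
(array([ 0.19190335, -0.00112813]), array([0.06566957, 0.38372037]), 89.99976348876953)
[]
opened 0.83 [ 0.628 -0.258  0.114] [0.027 0.001 0.061]
spanner 0.68 [0.546 0.358 0.013] [ 0.634  0.069 -0.093]
stop 0.66 [0.591 0.102 0.083] [0.384 0.033 0.001]
```

View pics/o4.png

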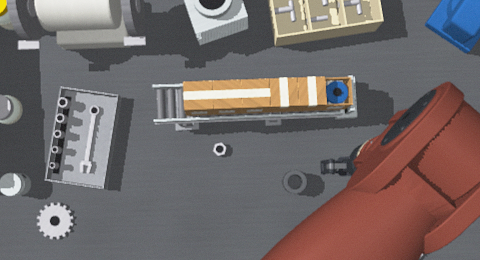

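View pics/o3.png

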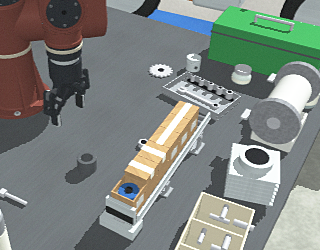

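Both pictures show all six cartons closed up from bed x = 0 to 0.384 m. The opened one is at the stop, at (337,92) in the top crop, and the spanner is in the tray at (90,140). Handing in.

```bash
python3 -c "
from rig import r
print(r.finish_job(), r.read_state()['t'])"
```

```text
the job is handed in; nothing more can be done
the job is handed in; nothing more can be done
```

The job is handed in (no verdict was returned): the spanner is in the tray, the stop is fully home, and all six cartons stand closed up on the lane with the opened one at the stop.

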